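# Load a batch into the demagnetiser and park it under the hood

## Task

Tip all six bushes out of the scoop into the carrier tray and set the scoop back down flat on the table. Then slide the carrier by its upright post, tray first, through the mouth of the grey demagnetiser hood and along the L-shaped slot in its roof: straight in as far as the slot goes, then sideways to the closed end of the short leg, and leave it there standing flat with all the bushes still in it. Leave the lamp bracket, the connector and the rubber ring where they are.

Things in the scene. Friction and masses are not known exactly. Their poses are not given: they have to be found in the camera images.
- hood: grey hood, 214 (x) x 159 mm, roof from 52 to 60 mm up, black coil box to 88 mm on its far half. Origin: centre of its footprint; x points in from the mouth, z up. Mouth in the face x = -107: open from y = -28.5 to +73.5 mm, a jamb beside it. Inside y +-73.5, back wall x = 101. L-shaped roof slot 26 mm wide: long leg in from the mouth at y = 22.5, short leg from the corner along -y
- slot_mouth (a point): where the middle line of the slot's long leg starts at the mouth, at roof-top height (hood x = -107, y = +22.5 mm)
- slot_corner (a point): centre of the slot's corner, roof-top height (hood x = -42, y = +22.5 mm; the slot's far edges are 13 mm further): with the post here the tray is wholly behind the jamb and can go sideways
- slot_end (a point): where the post's middle belongs at the end of the short leg, roof-top height (hood x = -42, y = -22.5 mm; the slot's closed edge is 13 mm further)
- carrier: loose aluminium tray, 120 (x) x 90 mm, walls 44 mm high and 3 mm thick, floor 3 mm; 0.2 kg. Origin: centre of the tray's underside; x points away from the post, z up. Behind its rear wall, at x = -75 mm, y = 0, stands an upright 14 x 14 mm square post, upper half black, top 112 mm above the table; its foot ends at x = -87
- grip_post (a point): middle of the carrier post's grip, 92 mm above the carrier's underside (20 mm below the post's top)
- scoop: loose steel scoop: flat pan 80 (x) x 50 mm, side walls 28 mm high, rear wall 46 mm, open at the front (+x), floor 3 mm, 0.12 kg. Origin: centre of the pan's underside; x points from the handle to the open front, z up. The straight black handle runs along x from -40 to -135 mm, 14 mm wide (y), 31 to 47 mm above the underside
- scoop_handle (a point): grip point on the scoop's handle, 85 mm behind the pan's centre, 39 mm above its underside
- scoop_lip (a point): middle of the pan's open front edge
- bush_0_mid (a point): centre of a brass bush, a cylinder 14 mm in diameter and 14 mm long, 12 g; six alike start standing in the scoop
- bush_1_mid (a point): centre of a brass bush, a cylinder 14 mm in diameter and 14 mm long, 12 g; six alike start standing in the scoop
- bush_2_mid (a point): centre of a brass bush, a cylinder 14 mm in diameter and 14 mm long, 12 g; six alike start standing in the scoop
- bush_3_mid (a point): centre of a brass bush, a cylinder 14 mm in diameter and 14 mm long, 12 g; six alike start standing in the scoop
- bush_4_mid (a point): centre of a brass bush, a cylinder 14 mm in diameter and 14 mm long, 12 g; six alike start standing in the scoop
- bush_5_mid (a point): centre of a brass bush, a cylinder 14 mm in diameter and 14 mm long, 12 g; six alike start standing in the scoop
- lamp_bracket_1: bystander: bent metal lamp bracket 26 x 52 x 35 mm, origin under its centre
- connector_2: bystander: black plug connector with coloured bands 27 x 55 x 20 mm, origin under its centre
- seal_ring_1: bystander: black rubber ring 77 mm across, 9 mm high, origin under its centre

How it is judged:
By the outcome, as a careful person would: the job done as asked, in the order asked, and still so for the second after the job is handed in, with the robot touching nothing.
It also fails if it takes over 64 s, if anything falls off the work surface, if the arm or the gripper's body presses on something with over 40 N, if the wrist force passes 120 N, or if a joint passes its speed limit or range.

## Robot

A 7-joint arm with a two-finger parallel gripper is mounted at the origin on a cart in front of the work surface, level with it; the furniture and walls round the work are solid. World frame = base frame: x ahead of the robot, y to its left, z up, the work surface at z = 0. Lengths are in m, angles in degrees, forces in N, time in s.
With the tool pointing down it reaches from about 0.4 to 0.85 m from the base axis. Payload 4.4 kg.
Tool frame: the origin (TCP) lies at the very end of the fingers, on their centre line; the grasp point (between the pads) lies env.grasp_offset behind it (env.grasp_offset is the distance from the TCP to the grasp point, in m); x points along the fingers, z is the direction in which the jaws open and shut, and the axes are right-handed (so a half turn about x gives the same grasp; the last joint's range is limited). The gripper opens to 94 mm and grips with 3 to 60 N. Pads are 16 mm wide; open, the fingers measure 119 mm over their backs; the gripper's body (75 mm by 177 mm) begins 78 mm behind the grasp point.
Start: joints at [-77.452, 36.005, 2.206, 86.941, -1.547, 57.084, -1.146], TCP at [0.183, 0.624, 0.205] pointing down, gripper open.
Joint ranges: [-175.42, 175.42], [-21.48, 121.26], [-71.46, 75.88], [10.55, 141.38], [-63.04, 243.04], [13.31, 113.54], [-168.57, 168.57]. Speed limits (degrees/s): [147.25, 147.25, 180, 180, 180, 180, 180].

## Interface

Orientations are given as a 3x3 rotation matrix whose columns are the frame's x, y, z axes.
In Python, from plant import get_state, eyes, ticket, env gives the robot as it stands. The module is installed in compiled form; this text tells all that it offers.
- The arm moves only by the shell command python3 -m inch 'ROWS' [FORCE]. ROWS is JSON, one flat list of numbers, 7 for each row, row after row: the turn, a rotation vector about the tool's x, y, z as a fraction of full scale, then the shift along the tool's x, y, z as a fraction of full scale, then the opening, from 0 (shut) to 1 (fully open). In form: [rx, ry, rz, x, y, z, jaw, rx, ry, rz, x, y, z, jaw, ...]. A call has 1 to 12 rows; each row shifts and turns the pose as measured when the row begins, along the tool's axes as they then stand; what a row does not reach is not made up. Full scale, the value 1, is 0.2 m for a shift and 90 degrees for a turn. A row lasts 1/10 s, in which the tool goes at most 50 mm and 8.59 degrees, less where a joint would pass 70% of its speed; a pose out of reach is approached as far as the arm can. A call with a number of a shift or a turn outside -1 to 1 is refused whole. A call with a gripper value outside its range is refused whole. The fingers move at their own pace and stop on an object; FORCE is the grip in N (left out, the last holds). Time passes only in rows, so rows that do not move let the fingers close. It gives the time, the measured TCP pose, the force and the opening at its end, in the units of the state.
- get_state(): the state, without advancing time (a new reading comes with each control period).
- eyes.read_camera(name): name is "scene" or "top"; returns (picture, depth): 384x512x3 uint8, red, green, blue; 384x512 float32, m along the optical axis (not along the pixel's ray), 0 where there is no reading.
- eyes.calibration(name): a dict with "camera_matrix" (3x3 intrinsics, pixels), "dist" ([k1, k2, p1, p2, k3] as OpenCV has them; the pictures are not rectified), "T" (4x4, takes a point from camera to world coordinates). Camera axes: x right, y down, z forward; pixel columns grow to the right and rows downward; lengths in m; the calibration is good to about 2 mm. A picture is of the moment at which its call begins. calibration takes no time and is no camera call.
- ticket.job_done(): hands the job in, once; it reports no verdict.
The state is a dict: "clock": time; "q": joint angles; "joint_velocities": joint speeds; "joint_efforts": joint torques, N m; "ee_pos": TCP position; "eef_rot": TCP orientation; "wrist_force": force on the tool from outside, world axes, zero at the start; "ft_torque": the same for the moment, N m; "gripper_width": opening from 0.0 (shut) to 1.0 (fully open).
Only numpy, scipy, OpenCV 4.12 (cv2) and the standard library are available. Lean on these libraries where they do the work, as an engineer would, in place of code of your own. Each camera call takes 0.05 s, during which the arm holds its last target. There are 200 camera calls.

## Working session

There is one attempt and no reset: what is moved stays moved. The work goes in short steps, Python scripts to look and compute and a shell command to move; the robot and the scene stay as the last step left them, time stands still between calls to the robot, and variables do not carry over. Pictures are saved under pics/ and viewed, about 8 in all and at most 12, crops included, and the job is handed in when it is done.

```bash
mkdir -p pics; ls; python3 - <<'E'
from plant import get_state, eyes, ticket, env
import cv2,numpy as np
s=get_state(); print(s, env.grasp_offset)
for n in("scene","top"):
    p,d=eyes.read_camera(n); cv2.imwrite(f"pics/{n}0.png",p[:,:,::-1]); np.savez(f"{n}0.npz",p=p,d=d)
    c=eyes.calibration(n); print(n,c)
E
```

```text
pics
{'clock': 0.0, 'q': array([-77.45306679,  36.05811909,   2.20175984,  86.99461157,
        -1.54679245,  57.08408463,  -1.14614099]), 'joint_velocities': array([-0.0216954 ,  0.05957126, -0.04463337, -0.01590907,  0.09234477,
       -0.04877895,  0.0190808 ]), 'joint_efforts': array([-8.58949852e-05, -5.49740624e+01,  1.14357300e+00, -1.86634505e+01,
       -5.21279150e-02,  2.35854846e-02,  1.35605524e-04]), 'ee_pos': array([0.18239789, 0.62319552, 0.20457064]), 'eef_rot': array([[-5.08008804e-04, -9.59724756e-01,  2.80941515e-01],
       [-1.80001631e-03,  2.80941974e-01,  9.59723068e-01],
       [-9.99998251e-01, -1.81515423e-05, -1.87024121e-03]]), 'wrist_force': array([-0.26837876, -0.30990501, -0.45783096]), 'ft_torque': array([-0.03575707, -0.00038506,  0.0402999 ]), 'gripper_width': 1.0043910072905797} 0.0188
scene {'camera_matrix': array([[428.56053087,   0.        , 254.04109395],
       [  0.        , 428.56053087, 192.49281437],
       [  0.        ,   0.        ,   1.        ]]), 'dist': array([-0.14548056,  0.        ,  0.        ,  0.        ,  0.        ]), 'T': array([[ 0.79800185, -0.27579867,  0.5358434 ,  0.04947435],
       [-0.60228725, -0.33391733,  0.72508571, -0.56843636],
       [-0.02105028, -0.90135138, -0.43257667,  0.49195452],
       [ 0.        ,  0.        ,  0.        ,  1.        ]])}
top {'camera_matrix': array([[410.72260805,   0.        , 251.64262405],
       [  0.        , 410.72260805, 191.45643212],
       [  0.        ,   0.        ,   1.        ]]), 'dist': array([-0.13315233,  0.        ,  0.        ,  0.        ,  0.        ]), 'T': array([[ 0.02446873, -0.99613154,  0.08439922,  0.48706364],
       [-0.99964634, -0.02350048,  0.01244687,  0.11782497],
       [-0.0104153 , -0.08467393, -0.99635428,  0.99888646],
       [ 0.        ,  0.        ,  0.        ,  1.        ]])}
```

View pics/top0.png

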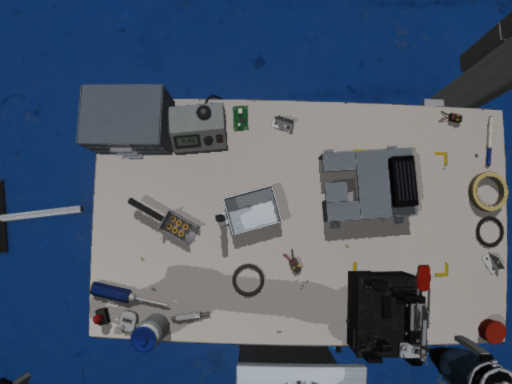

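View pics/scene0.png

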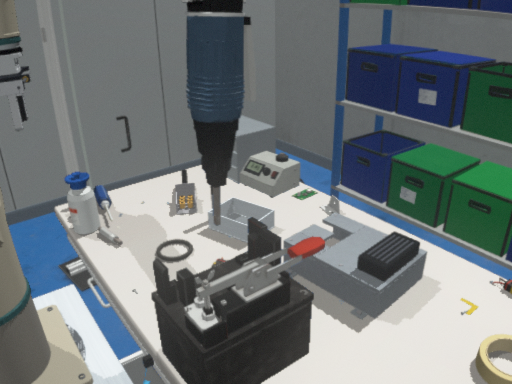

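```bash
cat > h.py <<'E'
import cv2,numpy as np
from plant import get_state, eyes, ticket, env
def cloud(n,d):
    c=eyes.calibration(n);K,D,T=c["camera_matrix"],c["dist"],c["T"]
    v,u=np.mgrid[:384,:512]
    q=cv2.undistortPoints(np.dstack([u,v]).reshape(-1,1,2).astype(np.float64),K,D).reshape(384,512,2)
    P=np.dstack([q*d[...,None],d])@T[:3,:3].T+T[:3,3]
    P[d<=0]=np.nan
    return P
def proj(n,X):
    c=eyes.calibration(n);T=np.linalg.inv(c["T"])
    return cv2.projectPoints((np.atleast_2d(X)).astype(float),cv2.Rodrigues(T[:3,:3])[0],T[:3,3],c["camera_matrix"],c["dist"])[0][:,0]
def snap(n,name):
    p,d=eyes.read_camera(n); np.savez(name+".npz",p=p,d=d); return p,d
E
python3 - <<'E'
from h import *
np.set_printoptions(precision=4,suppress=True)
z=np.load("top0.npz");P=cloud("top",z["d"]);p=z["p"]
zs=np.load("scene0.npz");S=cloud("scene",zs["d"])
print("scene blue",S[100,215],S[150,215],S[205,216],S[185,216],"tcp proj",proj("scene",[.183,.624,.205]),proj("top",[.183,.624,.205]))
print("top br",P[360,470],P[310,385],P[277,422], "table",P[180,300],P[290,210])
H=P[...,2]
def crop(u0,u1,v0,v1,f,name):
    a=cv2.resize(p[v0:v1,u0:u1,::-1],None,fx=f,fy=f,interpolation=cv2.INTER_CUBIC)
    h=np.clip(np.nan_to_num(H[v0:v1,u0:u1])*1000*2,0,255).astype(np.uint8)
    h=cv2.applyColorMap(cv2.resize(h,None,fx=f,fy=f,interpolation=cv2.INTER_NEAREST),cv2.COLORMAP_JET)
    cv2.imwrite(name,np.vstack([a,h]))
crop(120,432,135,250,2.5,"pics/crop0.png")
E
```

```text
scene blue [ 0.2625 -0.2207  0.3963] [ 0.2645 -0.2117  0.3424] [ 0.269  -0.1989  0.2723] [ 0.2666 -0.2059  0.3002] tcp proj [[ 21.868 124.882]] [[  5.8137 365.7734]]
top br [ 0.306  -0.1844  0.4466] [ 0.3154 -0.1598  0.1311] [ 0.3918 -0.2181  0.1844] table [0.6025 0.0127 0.0012] [0.3304 0.225  0.0003]
```

View pics/crop0.png

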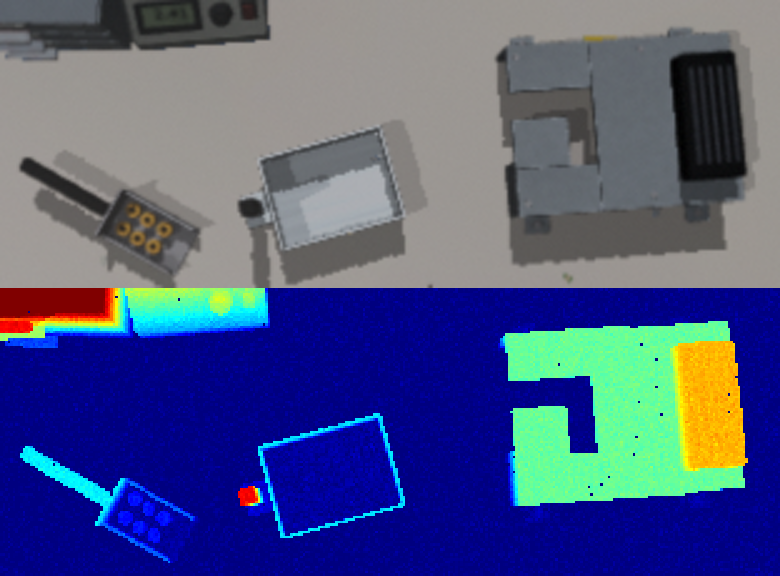

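```bash
cat > fit.py <<'E'
from h import *
np.set_printoptions(precision=4,suppress=True)
def rect(Q):
    return cv2.minAreaRect((Q[:,:2]*1000).astype(np.float32))
def biggest(m):
    n,l,st,_=cv2.connectedComponentsWithStats(m.astype(np.uint8),connectivity=8)
    return l==1+np.argmax(st[1:,4])
def axis(r,longest=True):
    b=cv2.boxPoints(r);e=b[1]-b[0];f=b[2]-b[1]
    if np.hypot(*e)<np.hypot(*f): e=f
    return e/np.hypot(*e)
E
python3 - <<'E'
from fit import *
z=np.load("top0.npz");P=cloud("top",z["d"]);H=P[...,2]
zs=np.load("scene0.npz");S=cloud("scene",zs["d"])
W=np.zeros((384,512),bool);W[135:250,120:432]=1
box=lambda u0,u1,v0,v1:np.pad(np.ones((v1-v0,u1-u0),bool),((v0,384-v1),(u0,512-u1)))
for n,b,lo,hi in [("hoodroof",box(310,430,140,230),.05,.068),("coil",box(310,430,140,230),.08,.095),("carrier walls",box(222,290,180,240),.036,.05),("post",box(205,240,200,235),.1,.12),
  ("handle",box(120,170,190,225),.038,.055),("pan all",box(160,205,205,250),.008,.06),("rearwall",box(158,205,205,250),.04,.055),("ring",box(228,270,260,300),.004,.02),("brk",box(270,300,110,140),.006,.05),("conn",box(165,215,305,330),.006,.05),("conn2",box(280,302,250,275),.006,.05)]:
    m=biggest(b&(H>lo)&(H<hi)); Q=P[m]; r=rect(Q)
    print(n,len(Q),"c",r[0],"sz",r[1],"dir",axis(r),"mean",Q.mean(0)*1000)
# obstacle
for nm,C in(("scene",S),("top",P)):
    A=C.reshape(-1,3);A=A[(A[:,2]>.15)&(A[:,0]>.1)&(A[:,0]<.9)&(abs(A[:,1])<.5)]
    for k in np.arange(.15,.7,.05):
        B=A[(A[:,2]>=k)&(A[:,2]<k+.05)]
        for s in (1,-1):
            b=B[(B[:,1]*s>0)]
            if len(b)>10: print(nm,round(k,2),s,len(b),b.min(0),b.max(0))
E
```

```text
hoodroof 4375 c (590.8365478515625, -143.8076934814453) sz (160.76947021484375, 213.27896118164062) dir [ 0.0889 -0.996 ] mean [ 586.9495 -127.3728   60.7454]
coil 1209 c (596.5855102539062, -216.1112060546875) sz (116.10987854003906, 55.6675910949707) dir [0.9952 0.0979] mean [ 595.6699 -214.5358   88.6134]
carrier walls 257 c (525.6112060546875, 127.8890380859375) sz (90.06977081298828, 120.26270294189453) dir [ 0.286  -0.9582] mean [528.1858 128.3774  44.0476]
post 46 c (503.87353515625, 199.80499267578125) sz (13.653227806091309, 13.780625343322754) dir [ 0.3294 -0.9442] mean [503.8573 199.3944 111.8866]
handle 275 c (524.50048828125, 373.35760498046875) sz (96.85316467285156, 35.83942413330078) dir [0.4736 0.8807] mean [517.0165 372.2579  46.4735]
pan all 233 c (482.3376159667969, 306.86444091796875) sz (86.77592468261719, 50.83911895751953) dir [0.4577 0.8891] mean [486.6598 316.3725  29.1628]
rearwall 73 c (500.23272705078125, 341.9839172363281) sz (18.671546936035156, 48.735172271728516) dir [ 0.8842 -0.4672] mean [498.6559 338.5368  45.6612]
ring 330 c (358.5030517578125, 13
[... 884 characters left out ...]
62 -0.18    0.4   ]
scene 0.4 -1 3564 [ 0.2481 -0.2265  0.4   ] [ 0.3262 -0.1772  0.45  ]
scene 0.45 -1 2578 [ 0.2485 -0.2253  0.45  ] [ 0.3218 -0.1755  0.4886]
top 0.15 -1 2512 [ 0.2147 -0.4521  0.15  ] [ 0.8999 -0.1132  0.2   ]
top 0.2 -1 205 [ 0.223  -0.4305  0.2   ] [ 0.8997 -0.1764  0.2497]
top 0.25 -1 40 [ 0.2686 -0.2001  0.2517] [ 0.2815 -0.1886  0.2997]
top 0.3 -1 142 [ 0.261  -0.2018  0.3003] [ 0.2942 -0.177   0.3491]
top 0.35 -1 361 [ 0.2582 -0.2143  0.3502] [ 0.326  -0.1671  0.3999]
top 0.4 -1 837 [ 0.2577 -0.2131  0.4001] [ 0.3255 -0.1667  0.4499]
top 0.45 -1 986 [ 0.2751 -0.218   0.4501] [ 0.3225 -0.1676  0.5   ]
top 0.5 -1 187 [ 0.291  -0.2155  0.5   ] [ 0.3112 -0.1721  0.5329]
```

```bash
cat >> fit.py <<'E'
from scipy.optimize import minimize
def sdbox(p,x0,x1,y0,y1):
    d=np.maximum(np.maximum(x0-p[:,0],p[:,0]-x1),np.maximum(y0-p[:,1],p[:,1]-y1)); return d
def loc(Q,t):
    c,s=np.cos(t[2]),np.sin(t[2]); d=Q-t[:2]; return np.c_[d@[c,s],d@[-s,c]]
def fitmask(Q,lab,sd,t0):
    Q=Q*1000
    f=lambda t:np.mean((lab-1/(1+np.exp(np.clip(sd(loc(Q,[t[0],t[1],t[2]/60])),-30,30)/1.0)))**2)
    best=None
    for k in range(4):
        r=minimize(f,np.array([t0[0],t0[1],t0[2]*60])+np.array([[0,0,0],[3,2,2],[-3,2,-2],[2,-3,3]])[k],method="Nelder-Mead",options=dict(xatol=.01,fatol=1e-7,maxiter=800))
        if best is None or r.fun<best.fun: best=r
    t=best.x; return t[0],t[1],np.degrees(t[2]/60),best.fun
def hoodsd(p):
    b=sdbox(p,-107,107,-79.5,79.5)
    s=np.minimum(sdbox(p,-130,-29,9.5,35.5),sdbox(p,-55,-29,-35.5,35.5))
    return np.maximum(b,-s)
def carsd(p):
    return np.maximum(sdbox(p,-60,60,-45,45),-sdbox(p,-57,57,-42,42))
def fit_all(P):
    H=P[...,2];F=np.isfinite(H);o={}
    near=lambda c,r:F&(np.hypot(P[...,0]-c[0],P[...,1]-c[1])<r)
    m=near((.59,-.143),.15); o["hood"]=fitmask(P[m][:,:2],(H[m]>.05)*1.,hoodsd,(590.8,-143.8,np.radians(-85)))
    return o
E
python3 - <<'E'
from fit import *
z=np.load("top0.npz");P=cloud("top",z["d"]);H=P[...,2]
print(fit_all(P))
F=np.isfinite(H);near=lambda c,r:F&(np.hypot(P[...,0]-c[0],P[...,1]-c[1])<r)
m=near((.525,.128),.09)&~near((.504,.2),.02);
print("carrier",fitmask(P[m][:,:2],((H[m]>.035))*1.,lambda p:sdbox(p,-60,60,-45,45)*0+carsd(p),(525.6,127.9,np.radians(-73.4))))
# scoop: handle fit
m=near((.52,.385),.06)
print("handle (c at scoop x=-87.5)",fitmask(P[m][:,:2],(H[m]>.03)*1.,lambda p:sdbox(p,-47.5,47.5,-7,7),(524,385,np.radians(-118))))
Q=P[m&(H>.04)];print(Q.mean(0),Q[:,1].max(),len(Q))
m=near((.48,.305),.07)
print("pan silhouette",fitmask(P[m][:,:2],(H[m]>.008)*1.,lambda p:np.minimum(sdbox(p,-40,40,-25,25),sdbox(p,-135,-40,-7,7)),(482,307,np.radians(-118))))
E
```

```text
{'hood': (np.float64(591.3166530589397), np.float64(-145.65237346047724), np.float64(-84.91851701276586), np.float64(0.03449833997476019))}
carrier (np.float64(525.8759367318373), np.float64(128.0169808256117), np.float64(-73.29901661769728), np.float64(0.018027293682853388))
handle (c at scoop x=-87.5) (np.float64(517.4375568166872), np.float64(377.0005244060608), np.float64(-116.91684641754662), np.float64(0.04082518327631847))
[0.5161 0.3726 0.0466] 0.4209306236913 274
pan silhouette (np.float64(488.4488136187664), np.float64(319.90108185121926), np.float64(-117.22561266875148), np.float64(0.1305115323560707))
```

```bash
python3 -m inch '[0,0,0,0,-0.217,-0.081,1, 0,0,0,0,-0.217,-0.081,1, 0,0,0,0,-0.217,-0.081,1, 0,0,0,0,-0.217,-0.081,1, 0,0,0,0,-0.217,-0.081,1, 0,0,0,0,-0.217,-0.081,1, 0,0,0,0,-0.217,-0.081,1, 0,0,0,0,-0.217,-0.081,1, 0,0,0,0,-0.217,-0.081,1]' 30
python3 -m inch '[0.094,0,0,0,0,0,1, 0.094,0,0,0,0,0,1, 0.094,0,0,0,0,0,1, 0.094,0,0,0,0,0,1, 0.094,0,0,0,0,0,1, 0.094,0,0,0,0,0,1, 0.094,0,0,0,0,0,1, 0.094,0,0,0,0,0,1, 0.094,0,0,0,0,0,1, 0.094,0,0,0,0,0,1, 0.094,0,0,0,0,0,1, 0.094,0,0,0,0,0,1]'
```

```text
clock: 1.0
ee_pos: [0.5185, 0.3727, 0.1984]
eef_rot: [[-0.01, -0.965, 0.263], [-0.003, 0.263, 0.965], [-1.0, 0.009, -0.006]]
wrist_force: [0.5, 0.6, -0.2]
gripper_width: 1.005
clock: 2.2
ee_pos: [0.5251, 0.3583, 0.1921]
eef_rot: [[-0.016, 0.478, 0.878], [-0.014, 0.878, -0.478], [-1.0, -0.02, -0.007]]
wrist_force: [-0.1, 0.2, 0.3]
gripper_width: 1.0
```

```bash
cat > go.py <<'E'
import numpy as np
from plant import get_state,env
from scipy.spatial.transform import Rotation as Rn
np.set_printoptions(precision=4,suppress=True)
def rot(jaw,tilt=0):
    """tool down, jaw at angle `jaw` deg; tilt deg: rotation about tool z"""
    a=np.radians(jaw);z=np.array([np.cos(a),np.sin(a),0]);x=np.array([0,0,-1.]);
    return np.c_[x,np.cross(z,x),z]@Rn.from_rotvec([0,0,np.radians(tilt)]).as_matrix()
def to(pos,R,grasp=True):
    s=get_state();Rc=np.array(s["eef_rot"]);R=np.array(R)
    pos=np.array(pos,float)+(env.grasp_offset*R[:,0] if grasp else 0)
    rv=Rn.from_matrix(Rc.T@R).as_rotvec(degrees=True)
    sh=Rc.T@(pos-s["ee_pos"])
    print("t",round(s["clock"],2),"tcp",s["ee_pos"],"F",s["wrist_force"],"w",round(s["gripper_width"],3))
    print(" turn frac",rv/90,"deg",np.round(rv,2)," shift frac",sh/.2,"mm",np.round(sh*1000,1))
E
python3 -c "
from go import *
to([.5163,.3747,.100],rot(-27.2))
to([.5163,.3747,.038],rot(-27.2))"
```

```text
t 2.2 tcp [0.5251 0.3583 0.1921] F [-0.074   0.1637  0.2503] w 1.0
 turn frac [-0.0151 -0.0046  0.0124] deg [-1.36 -0.42  1.12]  shift frac [ 0.5537  0.0617 -0.0741] mm [110.7  12.3 -14.8]
t 2.2 tcp [0.5251 0.3583 0.1921] F [-0.074   0.1637  0.2503] w 1.0
 turn frac [-0.0151 -0.0046  0.0124] deg [-1.36 -0.42  1.12]  shift frac [ 0.8636  0.0678 -0.0719] mm [172.7  13.6 -14.4]
```

```bash
python3 -m inch '[-0.015,-0.005,0.012,0.15,0.031,-0.037,1, 0,0,0,0.15,0.031,-0.037,1, 0,0,0,0.12,0,0,1, 0,0,0,0.12,0,0,1,0,0,0,0,0,0,1]'
python3 -c "
from go import *
to([.5163,.3747,.037],rot(-27.2))"
```

```text
clock: 2.7
ee_pos: [0.5163, 0.3768, 0.0793]
eef_rot: [[0.0, 0.459, 0.889], [-0.002, 0.889, -0.459], [-1.0, -0.001, 0.001]]
wrist_force: [0.1, -0.4, -1.0]
gripper_width: 0.998
t 2.7 tcp [0.5163 0.3768 0.0793] F [ 0.0637 -0.4052 -0.9914] w 0.998
 turn frac [-0.0011  0.0006  0.0008] deg [-0.1   0.05  0.08]  shift frac [ 0.3057 -0.0092  0.0044] mm [61.1 -1.8  0.9]
```

```bash
python3 -m inch '[0,0,0,0.12,-0.005,0.002,1, 0,0,0,0.12,-0.005,0.002,1, 0,0,0,0.065,0,0,1,0,0,0,0,0,0,1]'
python3 -c "
from go import *
to([.5163,.3747,.037],rot(-27.2))"
python3 -m inch '[0,0,0,0,0,0,0, 0,0,0,0,0,0,0, 0,0,0,0,0,0,0, 0,0,0,0,0,0,0, 0,0,0,0,0,0,0, 0,0,0,0,0,0,0, 0,0,0,0,0,0,0]' 40
```

```text
clock: 3.1
ee_pos: [0.5182, 0.3757, 0.0194]
eef_rot: [[0.003, 0.459, 0.889], [0.0, 0.889, -0.459], [-1.0, 0.002, 0.003]]
wrist_force: [-0.4, -0.5, 0.6]
gripper_width: 1.0
t 3.1 tcp [0.5182 0.3757 0.0194] F [-0.4237 -0.4966  0.6247] w 1.0
 turn frac [-0.001   0.0017 -0.0011] deg [-0.09  0.15 -0.1 ]  shift frac [ 0.0062 -0.0087 -0.0062] mm [ 1.2 -1.7 -1.2]
clock: 3.8
ee_pos: [0.5214, 0.3777, 0.0249]
eef_rot: [[0.01, 0.458, 0.889], [0.005, 0.889, -0.458], [-1.0, 0.009, 0.006]]
wrist_force: [-0.8, -0.1, 0.7]
gripper_width: 0.441
```

```bash
python3 -m inch '[0,0,0,0.03,-0.011,-0.005,0, 0,0,0,0.008,0,0,0, 0,0,0,0.005,0,0,0, 0,0,0,0.004,0,0,0, 0,0,0,0.004,0,0,0, 0,0,0,0.004,0,0,0, 0,0,0,0.004,0,0,0]'
python3 -c "
from go import *
to([.5163,.3747,.037],rot(-27.2))"
```

```text
clock: 4.5
ee_pos: [0.5191, 0.3765, 0.0144]
eef_rot: [[0.008, 0.458, 0.889], [0.006, 0.889, -0.458], [-1.0, 0.009, 0.005]]
wrist_force: [-1.3, -0.2, 7.1]
gripper_width: 0.145
t 4.5 tcp [0.5191 0.3765 0.0144] F [-1.2746 -0.1689  7.1277] w 0.145
 turn frac [-0.0009  0.0029 -0.0059] deg [-0.08  0.26 -0.53]  shift frac [-0.0191 -0.0141 -0.0083] mm [-3.8 -2.8 -1.7]
```

```bash
python3 -m inch '[0,0,0,0,0,0,0, 0,0,0,0,0,0,0, 0,0,0,-0.03,0,0,0, 0,0,0,-0.06,0,0,0, 0,0,0,-0.09,0,0,0, 0,0,0,-0.09,0,0,0, 0,0,0,-0.09,0,0,0, 0,0,0,-0.09,0,0,0,0,0,0,-0.09,0,0,0,0,0,0,-0.09,0,0,0,0,0,0,-0.04,0,0,0,0,0,0,0,0,0,0]' 60
python3 - <<'E'
from fit import *
from go import to,rot
p,d=snap("scene","s1");cv2.imwrite("pics/s1.png",cv2.resize(p[100:260,100:300,::-1],None,fx=4,fy=4,interpolation=cv2.INTER_CUBIC)[:600])
to([.5163,.3747,.15],rot(-27.2))
S=cloud("scene",d);m=(S[...,2]>.08)&(S[...,0]>.42)&(S[...,0]<.52)&(S[...,1]>.25)&(S[...,1]<.34);print(m.sum(),S[m].min(0),S[m].max(0))
E
```

```text
clock: 5.7
ee_pos: [0.518, 0.3753, 0.1576]
eef_rot: [[0.01, 0.459, 0.888], [0.006, 0.888, -0.459], [-1.0, 0.01, 0.006]]
wrist_force: [0.1, 0.9, -2.2]
gripper_width: 0.143
t 5.75 tcp [0.5177 0.3752 0.157 ] F [ 0.2364 -0.0443 -2.1735] w 0.146
 turn frac [-0.0013  0.0034 -0.0058] deg [-0.12  0.3  -0.52]  shift frac [ 0.1289 -0.0065 -0.006 ] mm [25.8 -1.3 -1.2]
1077 [0.439  0.2548 0.1424] [0.5199 0.34   0.4855]
```

View pics/s1.png

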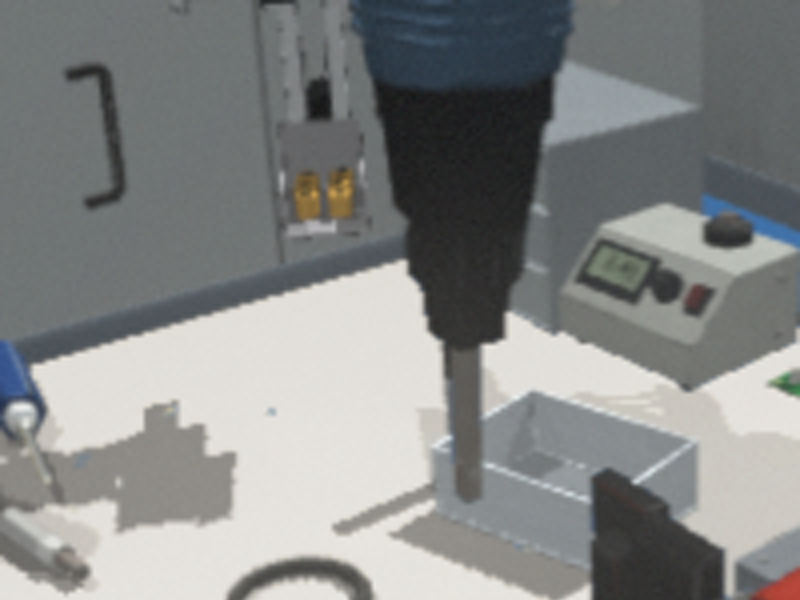

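```bash
python3 -m inch '[0,0,0,0,-0.04,0.005,0, 0,0,0,0,-0.08,0.012,0, 0,0,0,0,-0.12,0.012,0, 0,0,0,0,-0.12,0.012,0, 0,0,0,0,-0.12,0.012,0, 0,0,0,0,-0.12,0.012,0, 0,0,0,0,-0.12,0.012,0, 0,0,0,0,-0.12,0.012,0]'
python3 -m inch '[0,0,0,0,-0.12,0.012,0, 0,0,0,0,-0.12,0.012,0, 0,0,0,0,-0.12,0.012,0, 0,0,0,0,-0.12,0.012,0, 0,0,0,0,-0.09,0.012,0, 0,0,0,0,-0.06,0.01,0, 0,0,0,0,-0.03,0.005,0,0,0,0,0,0,0,0]'
python3 -c "
from go import *
to([.408,.0927,.17],rot(-27.2))
to([.408,.0927,.17],rot(106.7))"
```

```text
clock: 6.55
ee_pos: [0.448, 0.2091, 0.1483]
eef_rot: [[-0.002, 0.455, 0.89], [-0.003, 0.89, -0.455], [-1.0, -0.003, -0.001]]
wrist_force: [0.0, -1.4, -1.6]
gripper_width: 0.14
clock: 7.35
ee_pos: [0.39, 0.072, 0.1454]
eef_rot: [[-0.015, 0.461, 0.887], [-0.009, 0.887, -0.461], [-1.0, -0.015, -0.009]]
wrist_force: [0.1, 0.3, -2.5]
gripper_width: 0.142
t 7.35 tcp [0.39   0.072  0.1454] F [ 0.0724  0.2698 -2.5041] w 0.142
 turn frac [-0.0029 -0.0056  0.0095] deg [-0.26 -0.5   0.86]  shift frac [-0.0314  0.1328  0.0321] mm [-6.3 26.6  6.4]
t 7.35 tcp [0.39   0.072  0.1454] F [ 0.0724  0.2698 -2.5041] w 0.142
 turn frac [-1.4906 -0.0139 -0.0018] deg [-134.15   -1.25   -0.16]  shift frac [-0.0314  0.1328  0.0321] mm [-6.3 26.6  6.4]
```

```bash
python3 -m inch '[-0.03,0,0.01,-0.01,0.03,0.01,0, -0.06,0,0,-0.01,0.05,0.01,0, -0.09,0,0,0,0.03,0,0, -0.09,0,0,0,0,0,0, -0.09,0,0,0,0,0,0, -0.09,0,0,0,0,0,0, -0.09,0,0,0,0,0,0, -0.09,0,0,0,0,0,0, -0.09,0,0,0,0,0,0]'
python3 -m inch '[-0.09,0,0,0,0,0,0, -0.09,0,0,0,0,0,0, -0.09,0,0,0,0,0,0, -0.09,0,0,0,0,0,0, -0.09,0,0,0,0,0,0, -0.09,0,0,0,0,0,0,-0.09,0,0,0,0,0,0,-0.06,0,0,0,0,0,0,-0.03,0,0,0,0,0,0]'
python3 -c "
from go import *
to([.408,.0927,.15],rot(106.7)); print(get_state()['q'])"
```

```text
clock: 8.25
ee_pos: [0.4056, 0.0994, 0.1479]
eef_rot: [[-0.007, -0.65, 0.76], [0.007, 0.76, 0.65], [-1.0, 0.01, -0.001]]
wrist_force: [-0.3, 0.5, -1.3]
gripper_width: 0.142
clock: 9.15
ee_pos: [0.4068, 0.1076, 0.1459]
eef_rot: [[-0.011, -0.946, -0.324], [0.01, -0.324, 0.946], [-1.0, 0.007, 0.013]]
wrist_force: [-0.1, -1.2, -1.6]
gripper_width: 0.147
t 9.15 tcp [0.4068 0.1076 0.1459] F [-0.0617 -1.1534 -1.6112] w 0.147
 turn frac [ 0.0246  0.008  -0.0047] deg [ 2.21  0.72 -0.42]  shift frac [ 0.0727  0.0181 -0.0731] mm [ 14.5   3.6 -14.6]
[ -8.514   24.0311 -12.8011 124.7958   8.3069  32.3668  81.6102]
```

```bash
cat > pour.py <<'E'
from go import *
C=np.array([.5259,.128]);u=np.array([np.cos(np.radians(16.7)),np.sin(np.radians(16.7))])
def grasp_pos(th,lz,s=.005,off=(0,0)):
    t=np.radians(th);x=.128*np.cos(t)-.033*np.sin(t);z=-.128*np.sin(t)-.033*np.cos(t)
    return np.r_[C+u*(s-x)+np.array(off),lz-z]
E
python3 - <<'E'
from pour import *
from h import *
to(grasp_pos(0,.075),rot(106.7))
p,d=snap("top","t2");cv2.imwrite("pics/t2.png",cv2.resize(p[150:260,190:330,::-1],None,fx=5,fy=5,interpolation=cv2.INTER_CUBIC))
P=cloud("top",d);m=(P[...,2]>.125)&(P[...,0]>.44)&(P[...,0]<.6)&(P[...,1]>.05)&(P[...,1]<.19)&(P[...,2]<.2)
Q=P[m];r=cv2.minAreaRect((Q[:,:2]*1000).astype(np.float32));print(len(Q),Q.min(0),Q.max(0),r)
s=get_state();g=s["ee_pos"]-.0188*s["eef_rot"][:,0];R=s["eef_rot"]
L=(Q-g)@R; print("tool-frame extents rel grasp x,y,z",np.percentile(L,[1,50,99],axis=0))
E
```

```text
t 9.15 tcp [0.4068 0.1076 0.1459] F [-0.0617 -1.1534 -1.6112] w 0.147
 turn frac [ 0.0246  0.008  -0.0047] deg [ 2.21  0.72 -0.42]  shift frac [ 0.2827  0.0162 -0.0761] mm [ 56.5   3.2 -15.2]
979 [0.44   0.097  0.1301] [0.5296 0.1674 0.1811] ((480.4093933105469, 130.79327392578125), (89.1198501586914, 49.99111557006836), 18.759965896606445)
tool-frame extents rel grasp x,y,z [[-0.0145 -0.1205 -0.0263]
 [ 0.0279 -0.0792 -0.0019]
 [ 0.0326 -0.0364  0.0225]]
```

View pics/t2.png

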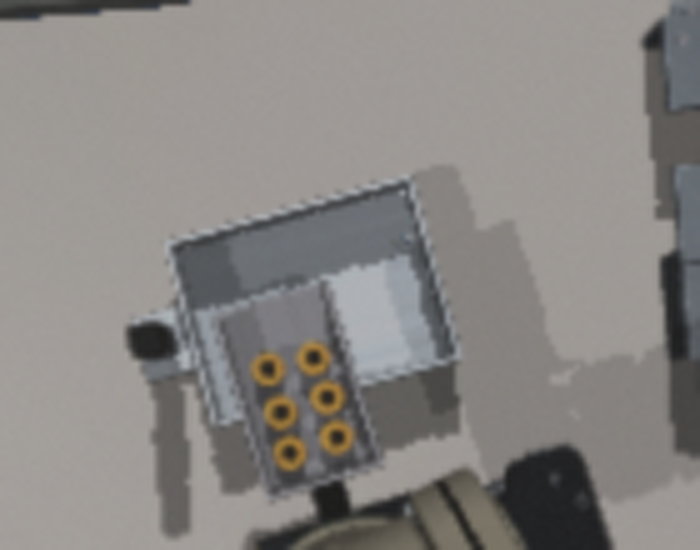

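```bash
python3 -m inch '[0.012,0.004,-0.002,0.03,0.004,-0.015,0, 0.012,0.004,-0.002,0.06,0.004,-0.025,0, 0,0,0,0.08,0.004,-0.025,0, 0,0,0,0.07,0.004,-0.01,0, 0,0,0,0.04,0,0,0]'
python3 - <<'E'
from pour import *
to(grasp_pos(0,.075),rot(106.7))
# nominal steps
prev=None
for th,lz in zip(range(0,60,6),[.075,.074,.072,.068,.064,.06,.055,.05,.045,.04]):
    R=rot(106.7,th);p=grasp_pos(th,lz)+.0188*R[:,0]
    if prev: print(th,prev[1].T@(p-prev[0])/.2)
    prev=(p,R)
E
```

```text
clock: 9.7
ee_pos: [0.4097, 0.0937, 0.0872]
eef_rot: [[0.002, -0.96, -0.281], [-0.0, -0.281, 0.96], [-1.0, -0.002, -0.001]]
wrist_force: [0.2, -0.1, -1.2]
gripper_width: 0.146
t 9.7 tcp [0.4097 0.0937 0.0872] F [ 0.2446 -0.0923 -1.1679] w 0.146
 turn frac [-0.0042 -0.0007  0.0013] deg [-0.38 -0.06  0.11]  shift frac [-0.0102  0.009  -0.0027] mm [-2.   1.8 -0.5]
6 [-0.0615 -0.0109 -0.    ]
12 [-0.0566 -0.012  -0.    ]
18 [-0.0469 -0.0151  0.    ]
24 [-0.0475 -0.0171 -0.    ]
30 [-0.0482 -0.0191 -0.    ]
36 [-0.0449 -0.0234  0.    ]
42 [-0.0463 -0.0256 -0.    ]
48 [-0.0479 -0.0277  0.    ]
54 [-0.0498 -0.0295  0.    ]
```

```bash
python3 -m inch '[0,0,0.03,-0.035,0.0,0,0, 0,0,0.037,-0.035,-0.006,0,0, 0,0,0.067,-0.057,-0.012,0,0, 0,0,0.067,-0.047,-0.015,0,0]'
python3 -c "
from pour import *
to(grasp_pos(18,.068),rot(106.7,18)); to(grasp_pos(36,.055),rot(106.7,36))"
```

```text
clock: 10.1
ee_pos: [0.4127, 0.0955, 0.1198]
eef_rot: [[-0.314, -0.908, -0.279], [-0.094, -0.262, 0.96], [-0.945, 0.328, -0.003]]
wrist_force: [-0.2, 0.3, -2.8]
gripper_width: 0.145
t 10.1 tcp [0.4127 0.0955 0.1198] F [-0.1952  0.2814 -2.7782] w 0.145
 turn frac [-0.0062 -0.0002 -0.0129] deg [-0.56 -0.02 -1.16]  shift frac [-0.0146 -0.0236 -0.0066] mm [-2.9 -4.7 -1.3]
t 10.1 tcp [0.4127 0.0955 0.1198] F [-0.1952  0.2814 -2.7782] w 0.145
 turn frac [-0.0062  0.0008  0.1871] deg [-0.55  0.07 16.84]  shift frac [-0.1485 -0.0942 -0.006 ] mm [-29.7 -18.8  -1.2]
```

```bash
python3 -m inch '[0,0,0.062,-0.053,-0.03,-0.002,0, 0,0,0.062,-0.05,-0.025,-0.002,0, 0,0,0.062,-0.047,-0.025,-0.002,0]'
python3 -c "
from pour import *
to(grasp_pos(36,.055),rot(106.7,36)); to(grasp_pos(54,.042),rot(106.7,54)); print(get_state()['q'])"
```

```text
clock: 10.4
ee_pos: [0.4417, 0.1036, 0.1416]
eef_rot: [[-0.567, -0.776, -0.277], [-0.168, -0.22, 0.961], [-0.806, 0.592, -0.006]]
wrist_force: [0.1, -0.0, -2.6]
gripper_width: 0.146
t 10.4 tcp [0.4417 0.1036 0.1416] F [ 0.149  -0.0149 -2.5611] w 0.146
 turn frac [-0.008   0.0012 -0.003 ] deg [-0.72  0.1  -0.27]  shift frac [ 0.007   0.0103 -0.0044] mm [ 1.4  2.1 -0.9]
t 10.4 tcp [0.4417 0.1036 0.1416] F [ 0.149  -0.0149 -2.5611] w 0.146
 turn frac [-0.0078  0.0024  0.197 ] deg [-0.7   0.22 17.73]  shift frac [-0.1351 -0.0805 -0.003 ] mm [-27.  -16.1  -0.6]
[-10.7164  47.2053 -10.5485  88.6032   5.4554  81.1585  82.8706]
```

```bash
python3 -m inch '[0,0,0.066,-0.046,-0.026,-0.001,0, 0,0,0.066,-0.045,-0.028,-0.001,0, 0,0,0.066,-0.045,-0.028,-0.001,0, 0,0,0,0,0,0,0,0,0,0,0,0,0,0]'
python3 - <<'E'
from pour import *
from h import *
to(grasp_pos(54,.042),rot(106.7,54));print(get_state()['q'])
p,d=snap("scene","s3");q,d=snap("top","t3")
a=cv2.resize(p[140:260,170:310,::-1],(700,600));
cv2.imwrite("pics/s3.png",a)
E
```

```text
clock: 10.9
ee_pos: [0.4745, 0.1148, 0.1429]
eef_rot: [[-0.782, -0.559, -0.276], [-0.232, -0.15, 0.961], [-0.578, 0.816, -0.013]]
wrist_force: [-0.4, -0.4, -1.3]
gripper_width: 0.139
t 10.9 tcp [0.4745 0.1148 0.1429] F [-0.3651 -0.3604 -1.2722] w 0.139
 turn frac [-0.0111  0.0016 -0.0074] deg [-1.    0.14 -0.66]  shift frac [-0.0086  0.0614 -0.0119] mm [-1.7 12.3 -2.4]
[-12.781   62.3326  -9.0392  66.0342   4.4115 106.763   83.567 ]
```

View pics/s3.png

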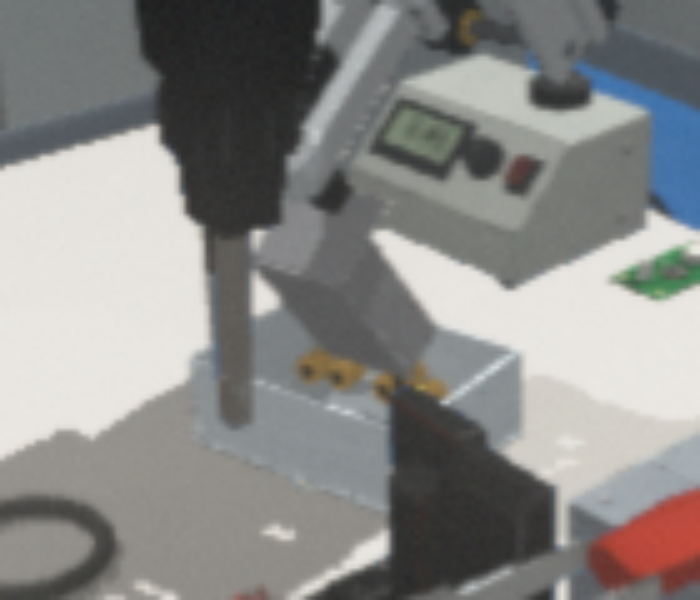

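```bash
python3 -m inch '[0,0,0,-0.06,0.085,0,0, 0,0,0,-0.09,0.13,0,0, 0,0,0,-0.09,0.13,0,0, 0,0,-0.08,-0.05,0.08,0,0, 0,0,-0.09,0,0.05,0,0, 0,0,-0.09,0,0.05,0,0, 0,0,-0.09,0,0.05,0,0, 0,0,-0.09,0,0.05,0,0, 0,0,-0.09,0,0,0,0, 0,0,-0.07,0,0,0,0]'
python3 - <<'E'
from pour import *
from h import *
to([.408,.0927,.17],rot(106.7))
q,d=snap("top","t4");cv2.imwrite("pics/t4.png",cv2.resize(q[150:270,190:330,::-1],(700,600)))
E
```

```text
clock: 12.0
ee_pos: [0.436, 0.1056, 0.2985]
eef_rot: [[0.052, -0.961, -0.272], [0.0, -0.273, 0.962], [-0.999, -0.05, -0.014]]
wrist_force: [-0.3, 0.2, -0.9]
gripper_width: 0.142
t 12.0 tcp [0.436  0.1056 0.2985] F [-0.259   0.2145 -0.9352] w 0.142
 turn frac [-0.0096 -0.0092  0.0316] deg [-0.87 -0.83  2.84]  shift frac [ 0.7284  0.1885 -0.0135] mm [145.7  37.7  -2.7]
```

View pics/t4.png

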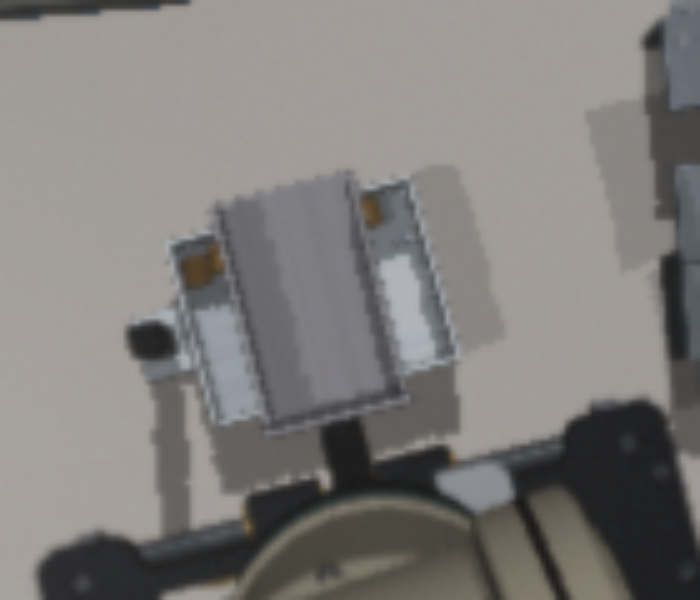

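```bash
python3 -m inch '[0.093,0,0.006,0.04,0,0,0, 0.093,0,0.006,0.04,0,0,0, 0.093,0,0.006,0.04,0,0,0, 0.093,0,0,0.04,0,0,0, 0.093,0,0,0.04,0,0,0, 0.093,0,0,0.04,0,0,0, 0.093,0,0,0.04,0,0,0, 0.093,0,0,0.04,0,0,0, 0.093,0,0,0.04,0,0,0]'
python3 -m inch '[0.093,0,0,0,0,0,0, 0.093,0,0,0,0,0,0, 0.093,0,0,0,0,0,0, 0.093,0,0,0,0,0,0, 0.093,0,0,0,0,0,0, 0.093,0,0,0,0,0,0, 0.093,0,0,0,0,0,0]'
python3 -c "
from go import *
to([.518,.376,.09],rot(-27.2))"
```

```text
clock: 12.95
ee_pos: [0.4229, 0.1011, 0.2479]
eef_rot: [[0.048, -0.475, 0.879], [0.008, 0.88, 0.475], [-0.999, -0.015, 0.046]]
wrist_force: [0.6, 0.3, -1.7]
gripper_width: 0.144
clock: 13.65
ee_pos: [0.4154, 0.1013, 0.2619]
eef_rot: [[0.057, 0.525, 0.849], [0.024, 0.85, -0.527], [-0.998, 0.05, 0.036]]
wrist_force: [-0.3, 0.5, -0.9]
gripper_width: 0.145
t 13.65 tcp [0.4154 0.1013 0.2619] F [-0.2803  0.4551 -0.8662] w 0.145
 turn frac [-0.0505  0.0242 -0.031 ] deg [-4.55  2.18 -2.79]  shift frac [ 1.0134  1.3883 -0.322 ] mm [202.7 277.7 -64.4]
```

```bash
python3 -m inch '[-0.025,0.012,-0.016,0.05,0.174,-0.04,0, -0.025,0.012,-0.016,0.08,0.174,-0.04,0, 0,0,0,0.08,0.174,-0.04,0, 0,0,0,0.08,0.174,-0.04,0, 0,0,0,0.08,0.174,-0.04,0, 0,0,0,0.08,0.174,-0.04,0, 0,0,0,0.08,0.174,-0.04,0, 0,0,0,0.08,0.14,-0.04,0]'
python3 -c "
from go import *
to([.519,.3765,.0332],rot(-27.2))"
```

```text
clock: 14.45
ee_pos: [0.4897, 0.3793, 0.1649]
eef_rot: [[0.012, 0.469, 0.883], [0.023, 0.883, -0.47], [-1.0, 0.026, 0.0]]
wrist_force: [-0.3, 0.5, -1.0]
gripper_width: 0.144
t 14.45 tcp [0.4897 0.3793 0.1649] F [-0.321   0.5381 -0.9619] w 0.144
 turn frac [-0.0089  0.0002 -0.0165] deg [-0.8   0.02 -1.48]  shift frac [0.7539 0.0369 0.1358] mm [150.8   7.4  27.2]
```

```bash
python3 -m inch '[-0.009,0,-0.012,0.1,0.012,0.045,0, 0,0,0,0.14,0.012,0.045,0, 0,0,0,0.14,0.012,0.045,0, 0,0,0,0.14,0,0,0, 0,0,0,0.1,0,0,0, 0,0,0,0.05,0,0,0]'
python3 -c "
from go import *
to([.519,.3765,.0332],rot(-27.2,.5))"
```

```text
clock: 15.05
ee_pos: [0.5166, 0.3872, 0.0432]
eef_rot: [[0.008, 0.45, 0.893], [0.026, 0.893, -0.45], [-1.0, 0.027, -0.004]]
wrist_force: [-1.1, 0.7, -0.6]
gripper_width: 0.143
t 15.05 tcp [0.5166 0.3872 0.0432] F [-1.1032  0.7298 -0.638 ] w 0.143
 turn frac [ 0.0052 -0.0028 -0.0117] deg [ 0.47 -0.25 -1.05]  shift frac [ 0.1426 -0.0455  0.0356] mm [28.5 -9.1  7.1]
```

```bash
python3 -m inch '[0.005,-0.002,-0.012,0.05,-0.02,0.015,0, 0,0,0,0.04,-0.01,0.01,0, 0,0,0,0.03,0,0,0, 0,0,0,0.02,0,0,0,0,0,0,0.01,0,0,0,0,0,0,0.01,0,0,0]'
python3 -c "
from go import *
to([.519,.3765,.0332],rot(-27.2,.5))"
```

```text
clock: 15.65
ee_pos: [0.5201, 0.3816, 0.015]
eef_rot: [[0.006, 0.458, 0.889], [0.012, 0.889, -0.458], [-1.0, 0.014, -0.0]]
wrist_force: [-0.8, -0.0, 2.2]
gripper_width: 0.143
t 15.65 tcp [0.5201 0.3816 0.015 ] F [-0.7888 -0.0084  2.2052] w 0.143
 turn frac [-0.0004 -0.     -0.0031] deg [-0.04 -0.   -0.28]  shift frac [ 0.0027 -0.0242  0.0069] mm [ 0.5 -4.8  1.4]
```

```bash
python3 -m inch '[0,0,0,0.005,0,0,0.5, 0,0,0,0.004,0,0,0.5, 0,0,0,0.004,0,0,0.5, 0,0,0,0.004,0,0,0.5,0,0,0,0.004,0,0,0.5,0,0,0,0.004,0,0,0.5]'
python3 -m inch '[0,0,0,-0.05,0,0,0.5,0,0,0,-0.1,0,0,0.5,0,0,0,-0.2,0,0,0.5,0,0,0,-0.2,0,0,0.5,0,0,0,-0.2,0,0,0.5,0,0,0,-0.2,0,0,0.5]'
python3 -c "
from go import *
R=np.radians(-73.3);p=np.array([525.9,128.0])-75*np.array([np.cos(R),np.sin(R)]);print(p)
to([.5045,.1998,.18],rot(16.7))"
```

```text
clock: 16.25
ee_pos: [0.5207, 0.3822, 0.0107]
eef_rot: [[0.008, 0.457, 0.889], [0.013, 0.889, -0.457], [-1.0, 0.015, 0.001]]
wrist_force: [-0.5, 0.1, 0.7]
gripper_width: 0.503
clock: 16.85
ee_pos: [0.5158, 0.377, 0.2036]
eef_rot: [[-0.003, 0.458, 0.889], [0.005, 0.889, -0.458], [-1.0, 0.004, -0.005]]
wrist_force: [0.0, 0.7, -0.4]
gripper_width: 0.502
[504.348  199.8367]
t 16.85 tcp [0.5158 0.377  0.2036] F [ 0.0413  0.6518 -0.3901] w 0.502
 turn frac [-0.4884 -0.002  -0.0033] deg [-43.96  -0.18  -0.29]  shift frac [ 0.2075 -0.8141  0.3567] mm [  41.5 -162.8   71.3]
```

```bash
python3 -m inch '[0,0,0,0.02,-0.163,0.071,0.5, 0,0,0,0.02,-0.163,0.071,0.5, 0,0,0,0.02,-0.163,0.071,0.5, 0,0,0,0.02,-0.163,0.071,0.5, 0,0,0,0.02,-0.163,0.071,0.5, -0.082,0,0,0,0,0,0.5, -0.082,0,0,0,0,0,0.5, -0.082,0,0,0,0,0,0.5, -0.082,0,0,0,0,0,0.5, -0.082,0,0,0,0,0,0.5, -0.082,0,0,0,0,0,0.5]'
python3 - <<'E'
from go import *
from fit import *
to([.5045,.1998,.092],rot(16.7))
q,d=snap("top","t5");p,ds=snap("scene","s5")
P=cloud("top",d);H=P[...,2];F=np.isfinite(H);near=lambda c,r:F&(np.hypot(P[...,0]-c[0],P[...,1]-c[1])<r)
m=near((.54,.11),.075)&(H<.06)
print("carrier",fitmask(P[m][:,:2],(H[m]>.035)*1.,carsd,(525.9,128,np.radians(-73.3))))
a=cv2.resize(q[150:260,120:300,::-1],None,fx=4,fy=4,interpolation=cv2.INTER_CUBIC)
cv2.imwrite("pics/t5.png",a)
E
```

```text
clock: 17.95
ee_pos: [0.5097, 0.1947, 0.1984]
eef_rot: [[0.022, -0.319, 0.947], [0.019, 0.948, 0.319], [-1.0, 0.011, 0.026]]
wrist_force: [-0.5, -1.7, 0.1]
gripper_width: 0.498
t 17.95 tcp [0.5097 0.1947 0.1984] F [-0.4707 -1.6841  0.1354] w 0.498
 turn frac [ 0.0212  0.0166 -0.0071] deg [ 1.91  1.5  -0.64]  shift frac [ 0.6256  0.0257 -0.0331] mm [125.1   5.1  -6.6]
carrier (np.float64(526.0801751763609), np.float64(127.55040303457818), np.float64(-73.3035985535023), np.float64(0.017293376546601853))
```

View pics/t5.png

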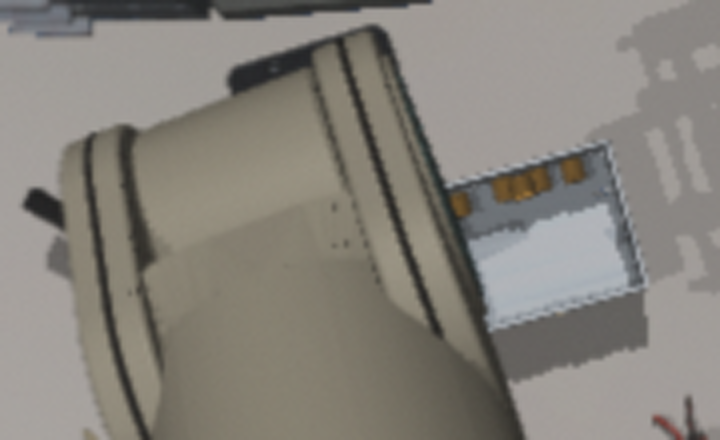

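```bash
python3 -m inch '[0.021,0.016,-0.007,0.12,0.013,-0.017,0.5, 0,0,0,0.12,0.013,-0.017,0.5, 0,0,0,0.12,0,0,0.5,0,0,0,0.04,0,0,0.5]'
python3 -c "
from go import *
to([.5045,.1998,.092],rot(16.7))"
```

```text
clock: 18.45
ee_pos: [0.5052, 0.1987, 0.1201]
eef_rot: [[0.008, -0.266, 0.964], [0.003, 0.964, 0.266], [-1.0, 0.001, 0.009]]
wrist_force: [-0.4, -0.3, 0.4]
gripper_width: 0.496
t 18.45 tcp [0.5052 0.1987 0.1201] F [-0.3912 -0.3111  0.3979] w 0.496
 turn frac [-0.014   0.0055 -0.0004] deg [-1.26  0.5  -0.04]  shift frac [ 0.2343  0.0062 -0.0037] mm [46.9  1.2 -0.7]
```

```bash
python3 -m inch '[-0.014,0.005,0,0.08,0.006,-0.003,0.5, 0,0,0,0.1,0,0,0.5, 0,0,0,0.06,0,0,0.5,0,0,0,0.01,0,0,0.5]'
python3 -c "
from go import *
to([.5045,.1998,.092],rot(16.7))"
```

```text
clock: 18.85
ee_pos: [0.5058, 0.2003, 0.0686]
eef_rot: [[0.002, -0.285, 0.958], [0.001, 0.958, 0.285], [-1.0, 0.0, 0.002]]
wrist_force: [-0.5, -0.7, 0.7]
gripper_width: 0.501
t 18.85 tcp [0.5058 0.2003 0.0686] F [-0.548  -0.7498  0.6908] w 0.501
 turn frac [-0.0012  0.0015 -0.0002] deg [-0.11  0.14 -0.02]  shift frac [-0.0232 -0.0004 -0.007 ] mm [-4.6 -0.1 -1.4]
```

```bash
python3 -m inch '[0,0,0,-0.01,0,-0.006,0, 0,0,0,0,0,0,0, 0,0,0,0,0,0,0, 0,0,0,0.002,0,0,0, 0,0,0,0.002,0,0,0, 0,0,0,0.002,0,0,0,0,0,0,0.002,0,0,0]' 40
python3 -c "
from go import *
to([.5045,.1998,.093],rot(16.7))"
```

```text
clock: 19.55
ee_pos: [0.5057, 0.2005, 0.0723]
eef_rot: [[0.005, -0.284, 0.959], [0.003, 0.959, 0.284], [-1.0, 0.001, 0.005]]
wrist_force: [-0.6, 0.8, 5.2]
gripper_width: 0.143
t 19.55 tcp [0.5057 0.2005 0.0723] F [-0.557   0.8003  5.1528] w 0.143
 turn frac [-0.0021  0.0034 -0.0007] deg [-0.19  0.31 -0.06]  shift frac [-0.0096 -0.0019 -0.0067] mm [-1.9 -0.4 -1.3]
```

```bash
python3 -m inch '[0.008,0,0,0.002,-0.03,0.02,0, 0.016,0,0,0.002,-0.063,0.037,0, 0.016,0,0,0.002,-0.063,0.037,0, 0.016,0,0,0.002,-0.063,0.037,0, 0.016,0,0,0.002,-0.063,0.037,0, 0.016,0,0,0.002,-0.063,0.037,0, 0.016,0,0,0.002,-0.063,0.037,0, 0.016,0,0,0.002,-0.063,0.037,0,0.008,0,0,0.002,-0.03,0.02,0]'
cat > car.py <<'E'
from fit import *
from go import *
def look(tag):
    q,d=snap("top",tag);P=cloud("top",d);H=P[...,2];F=np.isfinite(H)
    s=get_state();g=s["ee_pos"]*1000
    return q,P,H,F
E
python3 - <<'E'
from car import *
q,P,H,F=look("t6")
near=lambda c,r:F&(np.hypot(P[...,0]-c[0],P[...,1]-c[1])<r)
z0=np.load("top0.npz");P0=cloud("top",z0["d"])
for PP in(P0,P):
    HH=PP[...,2];L=loc(PP[...,:2].reshape(-1,2)*1000,(591.3,-145.65,np.radians(-84.92))).reshape(384,512,2)
    m=np.isfinite(HH)&(L[...,0]>-100)&(L[...,0]<-15)&(abs(L[...,1])<60)
    print("slot-only",fitmask(PP[m][:,:2],(HH[m]>.05)*1.,hoodsd,(591.3,-145.65,np.radians(-84.92))))
    print("all",fit_all(PP))
a=np.radians(-84.92);to([.5902,.1203,.0911],rot(5.08))
hx=np.array([np.cos(a),np.sin(a)])
c=np.array([.5902,.1203])+.075*hx
m=near(c,.11)&(H<.06)&(P[...,1]<.06)
f=fitmask(P[m][:,:2],(H[m]>.035)*1.,carsd,(c[0]*1000,c[1]*1000,a));print("carrier",f,"post",f[0]-75*np.cos(np.radians(f[2])),f[1]-75*np.sin(np.radians(f[2])))
cv2.imwrite("pics/t6.png",cv2.resize(q[130:270,190:440,::-1],None,fx=3,fy=3,interpolation=cv2.INTER_CUBIC))
E
```

```text
clock: 20.45
ee_pos: [0.583, 0.1322, 0.0731]
eef_rot: [[0.002, -0.088, 0.996], [0.025, 0.996, 0.088], [-1.0, 0.025, 0.004]]
wrist_force: [-2.3, 3.3, 6.0]
gripper_width: 0.147
slot-only (np.float64(594.0579490094331), np.float64(-144.42515629411707), np.float64(-83.69498492019669), np.float64(0.12190083291175087))
all {'hood': (np.float64(591.3166530589397), np.float64(-145.65237346047724), np.float64(-84.91851701276586), np.float64(0.03449833997476019))}
slot-only (np.float64(593.9338030196211), np.float64(-144.4076015200185), np.float64(-83.78177576774357), np.float64(0.12081210028763836))
all {'hood': (np.float64(591.325241682564), np.float64(-145.60500652981136), np.float64(-84.87411384305852), np.float64(0.034660748018243016))}
t 20.5 tcp [0.5837 0.1315 0.0731] F [-0.1849  2.9178  4.9065] w 0.151
 turn frac [-0.0008  0.003  -0.0158] deg [-0.07  0.27 -1.42]  shift frac [ 0.0028 -0.0589  0.0274] mm [  0.6 -11.8   5.5]
carrier (np.float64(588.5977501135951), np.float64(56.35342873914372), np.float64(-85.64046423835242), np.float64(0.09124648775304921)) post 582.8966358902339 131.1364301272412
```

View pics/t6.png

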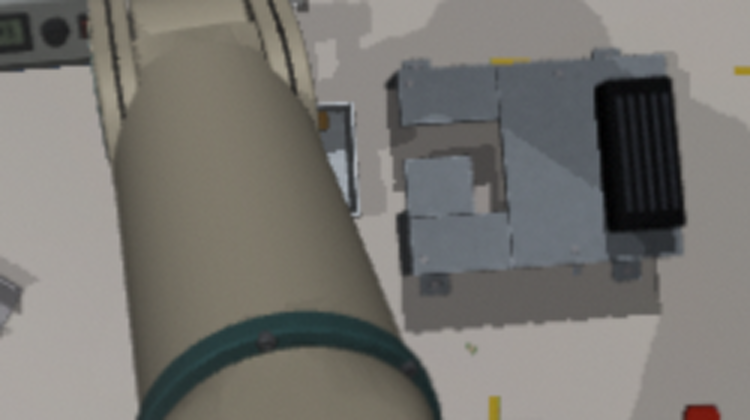

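```bash
cat >> fit.py <<'E'
def planeXY(n,z):
    """where each pixel ray meets height z"""
    A=cloud(n,np.ones((384,512)));o=eyes.calibration(n)["T"][:3,3];k=(z-o[2])/(A[...,2]-o[2])
    return (o+(A-o)*k[...,None])[...,:2]
def fit_at(P,z,tol,sd,t0,region,hi=None):
    H=P[...,2];X=planeXY("top",z);L=loc(X.reshape(-1,2)*1000,t0).reshape(384,512,2)
    m=np.isfinite(H)&region(L)
    return fitmask(X[m],(H[m]>z-tol)*1.,sd,t0)
E
python3 - <<'E'
from fit import *
P=cloud("top",np.load("top0.npz")["d"])
t0=(591.3,-145.65,np.radians(-84.92))
print("slot",fit_at(P,.06,.007,hoodsd,t0,lambda L:(L[...,0]>-100)&(L[...,0]<-15)&(abs(L[...,1])<60)))
print("all",fit_at(P,.06,.007,hoodsd,t0,lambda L:(L[...,0]>-130)&(L[...,0]<50)&(abs(L[...,1])<100)))
t0=(525.9,128,np.radians(-73.3))
print("car",fit_at(P,.044,.006,carsd,t0,lambda L:(L[...,0]>-58)&(L[...,0]<75)&(abs(L[...,1])<60)))
t0=(588.6,56.3,np.radians(-85.6));P=cloud("top",np.load("t6.npz")["d"])
print("car now",fit_at(P,.044,.006,carsd,t0,lambda L:(L[...,0]>40)&(L[...,0]<75)&(abs(L[...,1])<60)&(P[...,2]<.06)))
E
```

```text
slot (np.float64(590.8355471370792), np.float64(-142.7298062598806), np.float64(-84.47390978594886), np.float64(0.010338599108795978))
all (np.float64(590.3884232706013), np.float64(-143.35464532575267), np.float64(-85.01614059195852), np.float64(0.009534955196701153))
car (np.float64(525.4704150597786), np.float64(128.02480318556843), np.float64(-73.22300146932055), np.float64(0.017232390174984222))
car now (np.float64(587.8473871378842), np.float64(57.206118168420616), np.float64(-86.02004133671727), np.float64(0.0235768417695463))
```

```bash
cat > hd.py <<'E'
from go import *
a=np.radians(-84.9);HX=np.array([np.cos(a),np.sin(a)]);HY=np.array([-HX[1],HX[0]]);C=np.array([.5905,-.1431])+[.0015,0]
def where():
    s=get_state();d=s["ee_pos"][:2]-.0188*0-C;print("hood mm",d@HX*1000,d@HY*1000,"q",s["q"])
def h(x,y,z=.0911): where(); p=C+HX*x/1000+HY*y/1000; to([*p,z],rot(5.1))
E
python3 -c "
from hd import *
h(-270,22.5);h(-42,22.5)"
```

```text
hood mm -274.2889136599281 16.14819842242623 q [-15.8981  41.2687   2.1743 102.5055  -4.7706  35.8454  -5.4065]
t 20.5 tcp [0.5837 0.1315 0.0731] F [-0.1849  2.9178  4.9065] w 0.151
 turn frac [-0.0011  0.003  -0.0158] deg [-0.09  0.27 -1.42]  shift frac [ 0.0038 -0.0215  0.0318] mm [ 0.8 -4.3  6.4]
hood mm -274.2889136599281 16.14819842242623 q [-15.8981  41.2687   2.1743 102.5055  -4.7706  35.8454  -5.4065]
t 20.5 tcp [0.5837 0.1315 0.0731] F [-0.1849  2.9178  4.9065] w 0.151
 turn frac [-0.0011  0.003  -0.0158] deg [-0.09  0.27 -1.42]  shift frac [-0.0245 -1.1611  0.0337] mm [  -4.9 -232.2    6.7]
```

```bash
python3 -m inch '[0,0.003,-0.008,0.003,0,0.016,0, 0,0,-0.008,0.003,-0.01,0.016,0, 0,0,0,0.003,-0.02,0,0, 0,0,0,0.002,-0.05,0,0, 0,0,0,0.002,-0.05,0,0]'
python3 -c "
from hd import *
h(-42,22.5)"
```

```text
clock: 21.0
ee_pos: [0.5917, 0.1166, 0.0722]
eef_rot: [[-0.001, -0.095, 0.995], [0.009, 0.995, 0.095], [-1.0, 0.009, -0.001]]
wrist_force: [-0.2, 3.9, 4.1]
gripper_width: 0.148
hood mm -258.7437061782312 22.79839056280027 q [-15.2065  41.828    2.7498 101.3034  -3.9108  36.9257  -4.5552]
t 21.0 tcp [0.5917 0.1166 0.0722] F [-0.19    3.9091  4.1099] w 0.148
 turn frac [ 0.0042 -0.0003 -0.0057] deg [ 0.38 -0.03 -0.52]  shift frac [-0.0103 -1.0836 -0.0086] mm [  -2.1 -216.7   -1.7]
```

```bash
python3 -m inch '[0.004,0,-0.004,0.002,-0.06,-0.002,0, 0,0,-0.003,0.002,-0.06,0,0, 0,0,-0.003,0.002,-0.06,0,0, 0,0,-0.003,0.002,-0.06,0,0, 0,0,-0.003,0.002,-0.06,0,0]'
python3 -c "
from hd import *
h(-42,22.5)"
```

```text
clock: 21.5
ee_pos: [0.5999, 0.0629, 0.0723]
eef_rot: [[0.007, -0.09, 0.996], [-0.005, 0.996, 0.09], [-1.0, -0.006, 0.006]]
wrist_force: [-0.9, 5.2, 5.0]
gripper_width: 0.148
hood mm -204.4544739382166 26.188830790197468 q [-10.7996  41.6984   3.0859 101.6595  -2.8475  36.3717  -1.0603]
t 21.5 tcp [0.5999 0.0629 0.0723] F [-0.8606  5.1845  5.0303] w 0.148
 turn frac [0.0006 0.0041 0.0038] deg [0.05 0.37 0.34]  shift frac [ 0.0046 -0.8122 -0.0192] mm [   0.9 -162.4   -3.8]
```

```bash
python3 -m inch '[0,0.004,0.003,0.002,-0.03,-0.012,0, 0,0,0,0.002,-0.05,-0.01,0, 0,0,0,0.002,-0.05,-0.005,0, 0,0,-0.002,0.002,-0.05,-0.004,0]'
python3 -c "
from hd import *
h(-42,22.5)"
```

```text
clock: 21.9
ee_pos: [0.5988, 0.0286, 0.0722]
eef_rot: [[0.004, -0.088, 0.996], [0.003, 0.996, 0.088], [-1.0, 0.002, 0.004]]
wrist_force: [1.0, 7.1, 10.3]
gripper_width: 0.145
hood mm -170.4163210627382 22.036846900556906 q [ -6.7663  41.5058   2.2858 102.1004  -2.7787  36.226    2.2253]
t 21.9 tcp [0.5988 0.0286 0.0722] F [ 1.0162  7.0569 10.3458] w 0.145
 turn frac [-0.0006  0.0025 -0.0014] deg [-0.06  0.22 -0.13]  shift frac [-0.0019 -0.6421  0.003 ] mm [  -0.4 -128.4    0.6]
```

```bash
python3 -m inch '[0,0,0,0,-0.06,-0.002,0, 0,0,-0.002,0,-0.06,-0.004,0, 0,0,-0.002,0,-0.06,-0.004,0, 0,0,-0.002,0.001,-0.06,-0.003,0]'
python3 -c "
from hd import *
h(-42,22.5)"
```

```text
clock: 22.3
ee_pos: [0.5997, -0.0199, 0.0722]
eef_rot: [[0.003, -0.088, 0.996], [-0.003, 0.996, 0.088], [-1.0, -0.004, 0.003]]
wrist_force: [0.2, 6.3, 7.8]
gripper_width: 0.143
hood mm -122.00695913022861 18.604032641996415 q [ -2.212   41.5534   2.1032 101.9672  -2.0282  36.3475   6.0134]
t 22.3 tcp [ 0.5997 -0.0199  0.0722] F [0.1724 6.287  7.7978] w 0.143
 turn frac [-0.0009  0.0017  0.0023] deg [-0.08  0.15  0.21]  shift frac [ 0.0008 -0.4     0.02  ] mm [  0.2 -80.    4. ]
```

Post is about to enter the slot; correct y first.

```bash
python3 -m inch '[0,0,0.002,0.001,0,0.02,0, 0,0,0,0.001,-0.04,0.005,0, 0,0,0,0.001,-0.04,0,0, 0,0,0,0.001,-0.04,0,0]'
python3 -c "
from hd import *
h(-42,22.5)"
```

```text
clock: 22.7
ee_pos: [0.6028, -0.0465, 0.0723]
eef_rot: [[-0.005, -0.089, 0.996], [-0.0, 0.996, 0.089], [-1.0, -0.0, -0.005]]
wrist_force: [0.0, 5.5, 5.1]
gripper_width: 0.143
hood mm -95.24407744957838 19.304415501574248 q [  0.6887  41.9998   1.6831 100.7245  -1.7878  37.5728   8.4686]
t 22.7 tcp [ 0.6028 -0.0465  0.0723] F [0.0015 5.5132 5.1264] w 0.143
 turn frac [ 0.0001 -0.003   0.    ] deg [ 0.01 -0.27  0.  ]  shift frac [ 0.     -0.2662  0.0159] mm [  0.  -53.2   3.2]
```

```bash
python3 -m inch '[0,-0.003,0,0.001,-0.03,0.014,0, 0,0,0,0.001,-0.04,0.006,0, 0,0,0,0.001,-0.05,0.004,0, 0,0,0,0.001,-0.05,0.004,0]'
python3 - <<'E'
from hd import *
from h import *
h(-42,22.5)
q,d=snap("top","t7");p,_=snap("scene","s7")
a=cv2.resize(q[130:240,280:430,::-1],(600,440)); cv2.imwrite("pics/t7.png",a)
E
```

```text
clock: 23.1
ee_pos: [0.6094, -0.0795, 0.0723]
eef_rot: [[-0.004, -0.094, 0.996], [0.003, 0.996, 0.094], [-1.0, 0.003, -0.003]]
wrist_force: [-1.6, 6.4, 8.1]
gripper_width: 0.143
hood mm -61.81762484747073 23.023226583842778 q [ 4.2033 42.6139  1.1402 99.0858 -1.4681 38.5391 11.5721]
t 23.1 tcp [ 0.6094 -0.0795  0.0723] F [-1.6368  6.4419  8.1414] w 0.143
 turn frac [ 0.0031 -0.0022 -0.002 ] deg [ 0.28 -0.19 -0.18]  shift frac [-0.0002 -0.0991 -0.0031] mm [ -0.  -19.8  -0.6]
```

```bash
python3 -m inch '[0.003,0,0,0.001,-0.04,-0.002,0, 0,0,0,0.001,-0.04,0,0, 0,0,0,0.001,-0.03,0,0,0,0,0,0.001,0,0,0]'
python3 -c "
from hd import *
h(-41,22.5);h(-41,-22.5)"
```

```text
clock: 23.6
ee_pos: [0.6112, -0.1053, 0.0722]
eef_rot: [[-0.002, -0.09, 0.996], [0.001, 0.996, 0.09], [-1.0, 0.001, -0.002]]
wrist_force: [-0.5, 2.9, 5.2]
gripper_width: 0.148
hood mm -35.9324834406268 22.506862552693313 q [ 6.5381 42.9432  1.0787 98.2577 -1.2003 38.9358 13.4137]
t 23.6 tcp [ 0.6112 -0.1053  0.0722] F [-0.4538  2.9489  5.1955] w 0.148
 turn frac [ 0.0006 -0.0013 -0.0005] deg [ 0.05 -0.12 -0.05]  shift frac [-0.0005  0.0253 -0.    ] mm [-0.1  5.1 -0. ]
hood mm -35.9324834406268 22.506862552693313 q [ 6.5381 42.9432  1.0787 98.2577 -1.2003 38.9358 13.4137]
t 23.6 tcp [ 0.6112 -0.1053  0.0722] F [-0.4538  2.9489  5.1955] w 0.148
 turn frac [ 0.0006 -0.0013 -0.0005] deg [ 0.05 -0.12 -0.05]  shift frac [-0.0001  0.0255 -0.225 ] mm [ -0.    5.1 -45. ]
```

```bash
python3 -m inch '[0,0,0,0.001,0.02,0,0, 0,0,0,0.001,0.008,-0.02,0, 0,0,0,0.001,0,-0.04,0,0,0,0,0.001,0,-0.04,0]'
python3 -c "
from hd import *
h(-41,-22.5)"
```

```text
clock: 24.0
ee_pos: [0.595, -0.1077, 0.0723]
eef_rot: [[0.009, -0.087, 0.996], [-0.007, 0.996, 0.087], [-1.0, -0.007, 0.009]]
wrist_force: [4.2, 0.1, 3.2]
gripper_width: 0.145
hood mm -34.99646689054173 6.126642930393838 q [  6.5791  41.6442   1.3323 101.6352  -0.9829  36.1517  13.3629]
t 24.0 tcp [ 0.595  -0.1077  0.0723] F [4.2474 0.1062 3.2426] w 0.145
 turn frac [-0.0011  0.0056  0.0047] deg [-0.1   0.5   0.42]  shift frac [-0.0014  0.0298 -0.1432] mm [ -0.3   6.  -28.6]
```

```bash
python3 -m inch '[0,0.005,0.005,0.001,0.03,-0.02,0, 0,0,0,0.001,0.015,-0.03,0, 0,0,0,0.001,0.005,-0.03,0]'
python3 -c "
from hd import *
h(-41,-22.5)"
```

```text
clock: 24.3
ee_pos: [0.5769, -0.1003, 0.0722]
eef_rot: [[0.002, -0.086, 0.996], [-0.001, 0.996, 0.086], [-1.0, -0.001, 0.002]]
wrist_force: [3.1, 0.5, -0.7]
gripper_width: 0.151
hood mm -43.93147726495704 -11.256651689498304 q [  6.398   40.6638   1.1097 104.2297  -1.2064  35.0126  13.1631]
t 24.3 tcp [ 0.5769 -0.1003  0.0722] F [ 3.1059  0.5435 -0.744 ] w 0.151
 turn frac [-0.0018  0.0011  0.0006] deg [-0.16  0.1   0.05]  shift frac [-0.0006 -0.0148 -0.0562] mm [ -0.1  -3.  -11.2]
```

```bash
python3 -m inch '[0,0.001,0,0.002,-0.008,-0.025,0, 0,0,0,0.002,-0.003,-0.02,0, 0,0,0,0.002,0,-0.008,0,0,0,0,0.002,0,0,0]'
python3 -c "
from hd import *
h(-42,-22.5)"
```

```text
clock: 24.7
ee_pos: [0.568, -0.1016, 0.0723]
eef_rot: [[0.006, -0.09, 0.996], [-0.0, 0.996, 0.09], [-1.0, -0.001, 0.006]]
wrist_force: [1.9, 0.0, 7.3]
gripper_width: 0.146
hood mm -43.47583214931763 -20.208530309507314 q [  6.7976  40.0407   0.9139 105.8628  -1.1383  33.7437  13.6059]
t 24.7 tcp [ 0.568  -0.1016  0.0723] F [1.9156 0.003  7.346 ] w 0.146
 turn frac [0.0007 0.004  0.0004] deg [0.07 0.36 0.04]  shift frac [-0.0002 -0.0074 -0.0115] mm [-0.  -1.5 -2.3]
```

```bash
python3 -m inch '[0,0.002,0,0.001,-0.006,-0.016,0, 0,0,0,0.001,0,-0.004,0,0,0,0,0.001,0,0,0]'
python3 - <<'E'
from hd import *
from h import *
h(-42,-22.5)
q,d=snap("top","t8");p,_=snap("scene","s8")
a=cv2.resize(q[130:240,280:430,::-1],(600,440)); b=cv2.resize(p[170:320,220:440,::-1],(600,409))
cv2.imwrite("pics/t8.png",cv2.resize(np.vstack([a,b]),None,fx=.7,fy=.7))
E
```

```text
clock: 25.0
ee_pos: [0.5644, -0.1027, 0.0722]
eef_rot: [[0.005, -0.092, 0.996], [-0.0, 0.996, 0.092], [-1.0, -0.001, 0.005]]
wrist_force: [3.7, 0.2, 5.7]
gripper_width: 0.146
hood mm -42.7249904716241 -23.86997820028045 q [  6.9534  39.879    0.8863 106.2995  -1.0726  33.561   13.7899]
t 25.0 tcp [ 0.5644 -0.1027  0.0722] F [3.6633 0.206  5.7452] w 0.146
 turn frac [0.0018 0.003  0.0004] deg [0.17 0.27 0.04]  shift frac [-0.0002 -0.0036  0.0068] mm [-0.  -0.7  1.4]
```

View pics/t8.png

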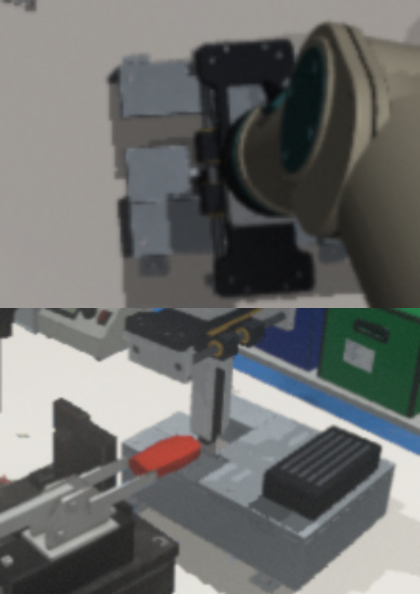

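```bash
python3 -m inch '[0,0,0,0.001,0,0,0.45, 0,0,0,0,0,0,0.45, 0,0,0,0,0,0,0.45, 0,0,0,0,0,0,0.45,0,0,0,0,0,0,0.45]'
python3 -m inch '[0,0,0,-0.05,0,0,0.45,0,0,0,-0.1,0,0,0.45,0,0,0,-0.2,0,0,0.45,0,0,0,-0.2,0,0,0.45,0,0,0,-0.2,0,0,0.45,0,0,0,-0.2,0,0,0.45]'
python3 -c "
from hd import *
h(-180,22.5)"
```

```text
clock: 25.6
ee_pos: [0.5538, -0.1025, 0.0679]
eef_rot: [[-0.016, -0.09, 0.996], [0.002, 0.996, 0.09], [-1.0, 0.003, -0.016]]
wrist_force: [-0.1, -0.8, -0.1]
gripper_width: 0.448
clock: 26.2
ee_pos: [0.5519, -0.1022, 0.2614]
eef_rot: [[-0.031, -0.09, 0.995], [0.004, 0.996, 0.09], [-1.0, 0.006, -0.03]]
wrist_force: [0.3, -0.3, -0.7]
gripper_width: 0.45
hood mm -44.299645864297936 -36.304490802415806 q [ 6.4341 26.2335  1.7645 95.5124 -0.8505 60.0374 13.6225]
t 26.2 tcp [ 0.5519 -0.1022  0.2614] F [ 0.2679 -0.3174 -0.683 ] w 0.45
 turn frac [ 0.0006 -0.0193 -0.004 ] deg [ 0.06 -1.73 -0.36]  shift frac [0.9404 0.6723 0.3232] mm [188.1 134.5  64.6]
```

```bash
python3 -m inch '[0,0,0,0,0.2,0,0.45,0,0,0,0,0.24,0,0.45,0,0,0,0,0.24,0,0.45,0,0,0,0,0.24,0,0.45,0,0,0,0,0.24,0,0.45,0,0,0,0,0.24,-0.1,0.45,0,0,0,0,0.1,-0.2,0.45,0,0,0,0,0,0,0.45]'
python3 - <<'E'
from hd import *
from fit import *
s=get_state();print(s["ee_pos"])
q,d=snap("top","t9");p,ds=snap("scene","s9")
P=cloud("top",d);H=P[...,2]
m=(H>.1)&(H<.12)&(np.hypot(P[...,0]-.565,P[...,1]+.1)<.05);Q=P[m];r=rect(Q);c=np.array(r[0])/1000
C0=np.array([.5905,-.1431]);print("post",len(Q),r,"z",np.median(Q[:,2]),"hood",(c-C0)@HX*1000,(c-C0)@HY*1000)
t0=(590.5,-143.1,np.radians(-84.9))
print("hood",fit_at(P,.06,.007,hoodsd,t0,lambda L:(L[...,0]>-130)&(L[...,0]<50)&(abs(L[...,1])<100)&~((abs(L[...,0]+42)<25)&(L[...,1]<0)&(L[...,1]>-60))))
for n,b in (("ring",(.3585,.1335)),("brk",(.751,.055)),("conn",(.403,.026))):
    k=(H>.004)&(H<.06)&(np.hypot(P[...,0]-b[0],P[...,1]-b[1])<.06);k=biggest(k);print(n,P[k].mean(0))
    P0=cloud("top",np.load("top0.npz")["d"]);H0=P0[...,2];k=biggest((H0>.004)&(H0<.06)&(np.hypot(P0[...,0]-b[0],P0[...,1]-b[1])<.06));print(" was",P0[k].mean(0))
a=cv2.resize(q[130:290,120:430,::-1],(775,400));cv2.imwrite("pics/t9.png",np.vstack([a,cv2.resize(p[190:280,260:465,::-1],(775,200+0))]))
E
```

```text
clock: 27.0
ee_pos: [0.4695, 0.1967, 0.2762]
eef_rot: [[-0.01, -0.083, 0.996], [0.003, 0.997, 0.083], [-1.0, 0.004, -0.01]]
wrist_force: [0.6, 0.2, -0.4]
gripper_width: 0.452
[0.4695 0.1967 0.2762]
post 49 ((563.5631713867188, -101.60115814208984), (13.94761848449707, 13.713668823242188), 7.477991580963135) z 0.11256613845948726 hood -43.72908109685537 -23.141177103029424
hood (np.float64(590.4259440079136), np.float64(-143.44730750568914), np.float64(-84.9895370722496), np.float64(0.008854617702450059))
ring [0.3627 0.1242 0.0085]
 was [0.3589 0.1349 0.0086]
brk [0.7502 0.0538 0.0181]
 was [0.7476 0.0572 0.0149]
conn [0.4011 0.0255 0.0147]
 was [0.4013 0.0255 0.0148]
```

View pics/t9.png

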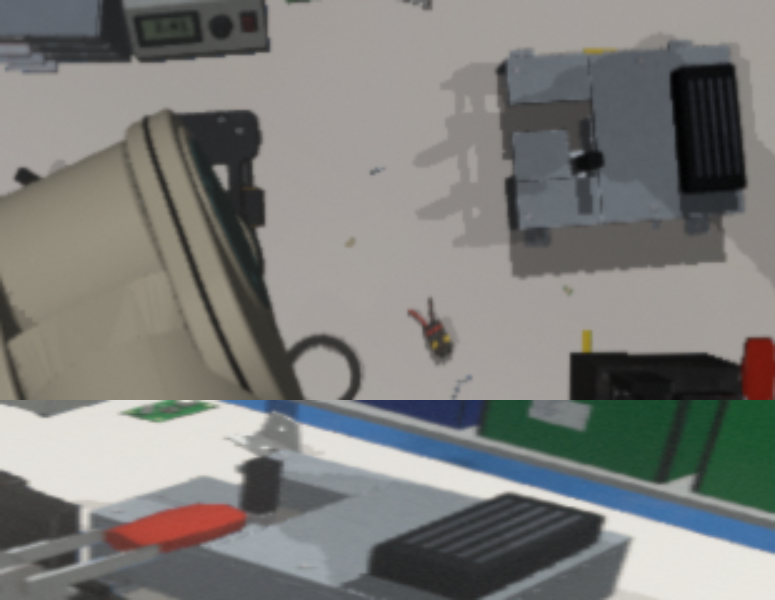

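```bash
python3 -m inch '[0,0,0,0,-0.2,0,0.45,0,0,0,0,-0.24,0,0.45,0,0,0,0,-0.24,0,0.45,0,0,0,0,-0.2,0,0.45,0,0,0,0,0,0,0.45]'
python3 - <<'E'
from fit import *
q,d=snap("top","t10");P=cloud("top",d);H=P[...,2]
for n,D in(("before","top0.npz"),("now","t10.npz")):
    P=cloud("top",np.load(D)["d"]);H=P[...,2]
    hd=biggest((H>.03)&(H<.1)&(np.hypot(P[...,0]-.518,P[...,1]-.385)<.08));Q=P[hd]
    u=np.array([-.457,-.889]);s=(Q[:,:2]-[.478,.299])@u;h=s<-.055
    A=np.polyfit(s[h],Q[h,2],1);print(n,hd.sum(),"handle top slope,z:",A,np.median(Q[h,2]),"mean",Q[h].mean(0))
    f=(np.hypot(P[...,0]-.478,P[...,1]-.299)<.02)&(H<.012);print(" pan floor z",np.median(P[f][:,2]) if f.any() else None)
    k=biggest((H>.004)&(H<.06)&(np.hypot(P[...,0]-.3585,P[...,1]-.1335)<.06));print(" ring",P[k].mean(0))
cv2.imwrite("pics/t10.png",cv2.resize(q[150:310,110:330,::-1],(770,560)))
E
```

```text
clock: 27.6
ee_pos: [0.4948, 0.005, 0.2783]
eef_rot: [[0.003, -0.069, 0.998], [-0.001, 0.998, 0.069], [-1.0, -0.001, 0.003]]
wrist_force: [1.1, -0.8, -0.5]
gripper_width: 0.456
before 302 handle top slope,z: [0.0053 0.0471] 0.046820171828792945 mean [0.5221 0.3832 0.0466]
 pan floor z 0.004056115082178846
 ring [0.3589 0.1349 0.0086]
now 306 handle top slope,z: [0.0053 0.0473] 0.04719737213692443 mean [0.5234 0.3863 0.0468]
 pan floor z 0.003542273461684564
 ring [0.3588 0.1346 0.0088]
```

View pics/t10.png

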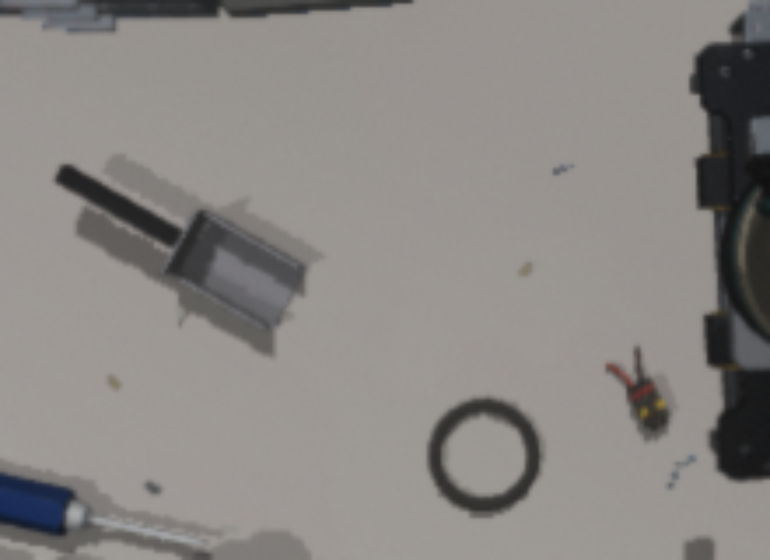

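Scoop is flat and empty, no bushes lie on the table, and the bystanders are where they were. Handing in.

```bash
python3 -c "
from plant import ticket,get_state
print(get_state()['joint_velocities']); print(ticket.job_done())"
```

```text
[-3.34645202  0.05792951 -3.80843261  0.20259869 -1.38626586 -0.06950075
 -1.50875144]
the job is handed in; nothing more can be done
None
```

I finished the job and handed it in at about 27.6 s of the 64 s. The scoop is emptied and back on the table, and the carrier stands at the closed end of the slot's short leg. I could not see all six bushes at the end, because the hood roof hides the tray.

- **Scoop:** I tipped it over the tray and set it back within about 4 mm of where it started. It stands flat: its handle and pan heights match the first picture to within about 0.5 mm. The pan is empty.
- **Bushes:** All six were in the scoop before tipping. Afterwards the wrist load fell to the weight of the empty scoop. Bushes showed in the tray before the slide and at the mouth, though the gripper hid part of the tray, so I never counted six at once. None were visible on the table at the end.
- **Carrier:** I slid it in along the long leg and then sideways. By camera the post is at hood x = -43.7, y = -23.1 mm, against a target of -42, -22.5. The post top is at 112.6 mm, so it stands flat. While sliding I measured at most about 10 N at the wrist. At the corner the post ran a few millimetres deep and probably came close to or touched the slot's far edge, with almost no sideways force. The hood moved by less than 1 mm.
- **Bystanders:** The ring and connector are unmoved. One reading of the bracket differed by about 4 mm; the arm never went near it, so I take that to be depth noise.

When I handed in, the arm was clear of everything, but its joints were still settling at up to about 4 degrees per second.

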